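# Sort the rattling display bottles from the solid ones

### The arm

A 6-joint arm with a two-finger parallel gripper is mounted at the origin on the work surface. World frame = base frame: x ahead of the robot, y to its left, z up, the work surface at z = 0. Lengths are in mm, angles in rad, forces in N, time in s.
With the tool pointing down it reaches from about 400 to 825 mm from the base axis. Payload 7 kg.
Tool frame: the origin (TCP) lies at the very end of the fingers, on their centre line; the grasp point (between the pads) lies 19 mm behind it; z points along the fingers, y is the direction in which the jaws open and shut (so a half turn about z gives the same grasp; the last joint's range is limited). The gripper opens to 88 mm and grips with 3 to 60 N. Pads are 19 mm wide; open, the fingers measure 130 mm over their backs; the gripper's body (78 mm by 193 mm) begins 47 mm behind the grasp point.
Start: joints at [-1.032, 0.359, 0.012, 0, -1.224, -0.288], TCP at [167.495, -653.866, 226.561] pointing down, gripper open.
Joint ranges: [-3.07, 3.07], [-1.43, 2.12], [-1.02, 1.25], [-3.03, 1.67], [-3.05, -0], [-3.03, 3.03]. Speed limits (rad/s): [2.39, 2.39, 3.01, 3.14, 3.14, 3.14].

### API

Orientations are given as a unit quaternion [x, y, z, w].
In Python, from plant import bot gives the robot as it stands. Calls block until the motion is done:
- bot.move_ptp(position, orientation): joint-space move of the TCP to a pose.
- bot.line_to(position, velocity=150, ori=None): straight line of the TCP; ori=None keeps the orientation; velocity is the mean speed in mm/s.
- bot.move_joints(angles): joint-space move.
- bot.move_gripper(opening, force=None): finger opening in mm; force is the grip in N (None keeps the last); returns when the fingers have stopped.
- bot.pause(seconds).
- bot.solve_ik(position, orientation): joint angles nearest the present ones, or None.
- bot.read_state(): the state.
- bot.camera(name): name is "side" or "top" or "wrist"; returns the picture (420x560x3 uint8, red, green, blue); there is no depth.
- bot.get_calibration(name): a dict with "fx", "fy", "cx", "cy" (pixels), "view" (4x4, takes a point from world to camera coordinates); the wrist camera has in their place "T_tool_cam" (4x4, takes a point from camera to tool coordinates, whose origin is the TCP and whose axes are the flange's). Camera axes: x right, y up, looking along -z (the intrinsics and any distortion apply to the point x, -y, -z); pixel columns grow to the right and rows downward; lengths in mm; the calibration is good to about 2 mm. A picture is of the moment at which its call begins: read the wrist's pose just before it. get_calibration takes no time and is no camera call.
A pose or a line that the arm cannot do raises bot.Unreachable and nothing moves.
- bot.close_job(): hands the job in, once; it reports no verdict.
The state is a dict: "t": time; "joint_pos": joint angles; "qvel": joint speeds; "tau": joint torques, N m; "tcp_pos": TCP position; "eef_rot": TCP orientation; "contact_force": force on the tool from outside, world axes, zero at the start; "moment": the same for the moment, N m; "width": finger opening in mm.
Only numpy, scipy, OpenCV 4.12 (cv2) and the standard library are available. Lean on these libraries where they do the work, as an engineer would, in place of code of your own. Each camera call takes 0.05 s, during which the arm holds its last target.

### The job

In each of the three square display bottles lying in the middle of the bench, the ballast may have come loose. Taking them one at a time, pick a bottle up, tip it well over end down (30 degrees or so) to feel whether something rolls inside, and put it in its tray before taking the next: rattlers in the red tray, solid ones in the green tray. Lay every bottle flat on the tray's floor, within its walls, without dropping it, and leave the standing bottles and jars where they are.

Things in the scene. Friction and masses are not known exactly. Their poses are not given: they have to be found in the camera images.
- bottle_white: sealed opaque square-section bottle, white with a red cap, lying flat: body 150 long (x), 52 wide (y), 47 high (z), flat sides; round cap 32 diameter adds 28 at the +x end. Origin at the middle of the 150 x 52 x 47 body, 23.5 above the surface it lies on; x along the bottle to the cap, z up as it lies. Shell 130 to 200 g plus 200 g ballast. Colour and place do not tell which rattle
- bottle_blue: sealed opaque square-section bottle, blue with a white cap, lying flat: body 150 long (x), 52 wide (y), 47 high (z), flat sides; round cap 32 diameter adds 28 at the +x end. Origin at the middle of the 150 x 52 x 47 body, 23.5 above the surface it lies on; x along the bottle to the cap, z up as it lies. Its ballast is fixed in the middle or a free ball, at first in the middle, that rolls 56 mm each way; levelled, it stays where it rolled
- bottle_red: sealed opaque square-section bottle, red with a white cap, lying flat: body 150 long (x), 52 wide (y), 47 high (z), flat sides; round cap 32 diameter adds 28 at the +x end. Origin at the middle of the 150 x 52 x 47 body, 23.5 above the surface it lies on; x along the bottle to the cap, z up as it lies. Rattler or solid, it weighs alike; one or two of the three rattle, drawn afresh
- tray_red: the red tray (rattlers): open, fixed, 240 (x) by 210 (y) outside, walls 5 thick and 20 high, floor 5 thick. Origin at the centre of its underside on the table. Two bottles fit side by side, parallel to x, for example 45 mm either side of the middle. Which tray is on the left varies
- tray_green: the green tray (solid bottles): open, fixed, 240 (x) by 210 (y) outside, walls 5 thick and 20 high, floor 5 thick. Origin at the centre of its underside on the table. Two bottles fit side by side, parallel to x, for example 45 mm either side of the middle. Which tray is on the left varies
- by_gel: bystander, to be left alone: white standing round bottle with red cap, 48 diameter, 130 high; origin at the centre of its underside
- by_blue: bystander, to be left alone: standing bottle of clear glass with white cap, 52 diameter, 140 high; origin at the centre of its underside
- by_jar: bystander, to be left alone: low white jar, 76 diameter, 55 high; origin at the centre of its underside
- by_tub: bystander, to be left alone: low clear tub with black lid, 60 diameter, 65 high; origin at the centre of its underside
- by_pump: bystander, to be left alone: white pump bottle, 72 diameter, 188 high; origin at the centre of its underside
- by_green: bystander, to be left alone: white standing bottle with green cap, 50 diameter, 120 high; origin at the centre of its underside

How it is judged (in metres and radians):
On the way, in this order (a step that is already met when the one before it is completed fails the run):
1. a first bottle is picked up and tilted end down by 20 degrees or more (((height (world z) of bottle_white above 0.07 m and (angle between bottle_white's own x axis and vertical below 1.2217 rad or angle between bottle_white's own x axis and vertical above 1.9199 rad)) or (height (world z) of bottle_blue above 0.07 m and (angle between bottle_blue's own x axis and vertical below 1.2217 rad or angle between bottle_blue's own x axis and vertical above 1.9199 rad)) or (height (world z) of bottle_red above 0.07 m and (angle between bottle_red's own x axis and vertical below 1.2217 rad or angle between bottle_red's own x axis and vertical above 1.9199 rad)))), for 0.2 s.
2. with that one put down in a tray, another bottle is picked up and tilted end down by 20 degrees or more ((((height (world z) of bottle_white above 0.07 m and (angle between bottle_white's own x axis and vertical below 1.2217 rad or angle between bottle_white's own x axis and vertical above 1.9199 rad)) and (((x of bottle_blue in the frame of tray_red between -0.075 and 0.075 m and y of bottle_blue in the frame of tray_red between -0.095 and 0.095 m and z of bottle_blue in the frame of tray_red between 0.02 and 0.038 m and angle between bottle_blue's own x axis and vertical between 1.48 and 1.66 rad) or (x of bottle_blue in the frame of tray_green between -0.075 and 0.075 m and y of bottle_blue in the frame of tray_green between -0.095 and 0.095 m and z of bottle_blue in the frame of tray_green between 0.02 and 0.038 m and angle between bottle_blue's own x axis and vertical between 1.48 and 1.66 rad)) or ((x of bottle_red in the frame of tray_red between -0.075 and 0.075 m and y of bottle_red in the frame of tray_red between -0.095 and 0.095 m and z of bottle_red in the frame of tray_red between 0.02 and 0.038 m and angle between bottle_red's own x axis and vertical between 1.48 and 1.66 rad) or (x of bottle_red in the frame of tray_green between -0.075 and 0.075 m and y of bottle_red in the frame of tray_green between -0.095 and 0.095 m and z of bottle_red in the frame of tray_green between 0.02 and 0.038 m and angle between bottle_red's own x axis and vertical between 1.48 and 1.66 rad)))) or ((height (world z) of bottle_blue above 0.07 m and (angle between bottle_blue's own x axis and vertical below 1.2217 rad or angle between bottle_blue's own x axis and vertical above 1.9199 rad)) and (((x of bottle_red in the frame of tray_red between -0.075 and 0.075 m and y of bottle_red in the frame of tray_red between -0.095 and 0.095 m and z of bottle_red in the frame of tray_red between 0.02 and 0.038 m and angle between bottle_red's own x axis and vertical between 1.48 and 1.66 rad) or (x of bottle_red in the frame of tray_green between -0.075 and 0.075 m and y of bottle_red in the frame of tray_green between -0.095 and 0.095 m and z of bottle_red in the frame of tray_green between 0.02 and 0.038 m and angle between bottle_red's own x axis and vertical between 1.48 and 1.66 rad)) or ((x of bottle_white in the frame of tray_red between -0.075 and 0.075 m and y of bottle_white in the frame of tray_red between -0.095 and 0.095 m and z of bottle_white in the frame of tray_red between 0.02 and 0.038 m and angle between bottle_white's own x axis and vertical between 1.48 and 1.66 rad) or (x of bottle_white in the frame of tray_green between -0.075 and 0.075 m and y of bottle_white in the frame of tray_green between -0.095 and 0.095 m and z of bottle_white in the frame of tray_green between 0.02 and 0.038 m and angle between bottle_white's own x axis and vertical between 1.48 and 1.66 rad)))) or ((height (world z) of bottle_red above 0.07 m and (angle between bottle_red's own x axis and vertical below 1.2217 rad or angle between bottle_red's own x axis and vertical above 1.9199 rad)) and (((x of bottle_white in the frame of tray_red between -0.075 and 0.075 m and y of bottle_white in the frame of tray_red between -0.095 and 0.095 m and z of bottle_white in the frame of tray_red between 0.02 and 0.038 m and angle between bottle_white's own x axis and vertical between 1.48 and 1.66 rad) or (x of bottle_white in the frame of tray_green between -0.075 and 0.075 m and y of bottle_white in the frame of tray_green between -0.095 and 0.095 m and z of bottle_white in the frame of tray_green between 0.02 and 0.038 m and angle between bottle_white's own x axis and vertical between 1.48 and 1.66 rad)) or ((x of bottle_blue in the frame of tray_red between -0.075 and 0.075 m and y of bottle_blue in the frame of tray_red between -0.095 and 0.095 m and z of bottle_blue in the frame of tray_red between 0.02 and 0.038 m and angle between bottle_blue's own x axis and vertical between 1.48 and 1.66 rad) or (x of bottle_blue in the frame of tray_green between -0.075 and 0.075 m and y of bottle_blue in the frame of tray_green between -0.095 and 0.095 m and z of bottle_blue in the frame of tray_green between 0.02 and 0.038 m and angle between bottle_blue's own x axis and vertical between 1.48 and 1.66 rad)))))), for 0.2 s.
3. with two put down in the trays, the last bottle is picked up and tilted end down by 20 degrees or more ((((height (world z) of bottle_white above 0.07 m and (angle between bottle_white's own x axis and vertical below 1.2217 rad or angle between bottle_white's own x axis and vertical above 1.9199 rad)) and ((x of bottle_blue in the frame of tray_red between -0.075 and 0.075 m and y of bottle_blue in the frame of tray_red between -0.095 and 0.095 m and z of bottle_blue in the frame of tray_red between 0.02 and 0.038 m and angle between bottle_blue's own x axis and vertical between 1.48 and 1.66 rad) or (x of bottle_blue in the frame of tray_green between -0.075 and 0.075 m and y of bottle_blue in the frame of tray_green between -0.095 and 0.095 m and z of bottle_blue in the frame of tray_green between 0.02 and 0.038 m and angle between bottle_blue's own x axis and vertical between 1.48 and 1.66 rad)) and ((x of bottle_red in the frame of tray_red between -0.075 and 0.075 m and y of bottle_red in the frame of tray_red between -0.095 and 0.095 m and z of bottle_red in the frame of tray_red between 0.02 and 0.038 m and angle between bottle_red's own x axis and vertical between 1.48 and 1.66 rad) or (x of bottle_red in the frame of tray_green between -0.075 and 0.075 m and y of bottle_red in the frame of tray_green between -0.095 and 0.095 m and z of bottle_red in the frame of tray_green between 0.02 and 0.038 m and angle between bottle_red's own x axis and vertical between 1.48 and 1.66 rad))) or ((height (world z) of bottle_blue above 0.07 m and (angle between bottle_blue's own x axis and vertical below 1.2217 rad or angle between bottle_blue's own x axis and vertical above 1.9199 rad)) and ((x of bottle_red in the frame of tray_red between -0.075 and 0.075 m and y of bottle_red in the frame of tray_red between -0.095 and 0.095 m and z of bottle_red in the frame of tray_red between 0.02 and 0.038 m and angle between bottle_red's own x axis and vertical between 1.48 and 1.66 rad) or (x of bottle_red in the frame of tray_green between -0.075 and 0.075 m and y of bottle_red in the frame of tray_green between -0.095 and 0.095 m and z of bottle_red in the frame of tray_green between 0.02 and 0.038 m and angle between bottle_red's own x axis and vertical between 1.48 and 1.66 rad)) and ((x of bottle_white in the frame of tray_red between -0.075 and 0.075 m and y of bottle_white in the frame of tray_red between -0.095 and 0.095 m and z of bottle_white in the frame of tray_red between 0.02 and 0.038 m and angle between bottle_white's own x axis and vertical between 1.48 and 1.66 rad) or (x of bottle_white in the frame of tray_green between -0.075 and 0.075 m and y of bottle_white in the frame of tray_green between -0.095 and 0.095 m and z of bottle_white in the frame of tray_green between 0.02 and 0.038 m and angle between bottle_white's own x axis and vertical between 1.48 and 1.66 rad))) or ((height (world z) of bottle_red above 0.07 m and (angle between bottle_red's own x axis and vertical below 1.2217 rad or angle between bottle_red's own x axis and vertical above 1.9199 rad)) and ((x of bottle_white in the frame of tray_red between -0.075 and 0.075 m and y of bottle_white in the frame of tray_red between -0.095 and 0.095 m and z of bottle_white in the frame of tray_red between 0.02 and 0.038 m and angle between bottle_white's own x axis and vertical between 1.48 and 1.66 rad) or (x of bottle_white in the frame of tray_green between -0.075 and 0.075 m and y of bottle_white in the frame of tray_green between -0.095 and 0.095 m and z of bottle_white in the frame of tray_green between 0.02 and 0.038 m and angle between bottle_white's own x axis and vertical between 1.48 and 1.66 rad)) and ((x of bottle_blue in the frame of tray_red between -0.075 and 0.075 m and y of bottle_blue in the frame of tray_red between -0.095 and 0.095 m and z of bottle_blue in the frame of tray_red between 0.02 and 0.038 m and angle between bottle_blue's own x axis and vertical between 1.48 and 1.66 rad) or (x of bottle_blue in the frame of tray_green between -0.075 and 0.075 m and y of bottle_blue in the frame of tray_green between -0.095 and 0.095 m and z of bottle_blue in the frame of tray_green between 0.02 and 0.038 m and angle between bottle_blue's own x axis and vertical between 1.48 and 1.66 rad))))), for 0.2 s.
At the end, for the whole second after the job is handed in: All bottles lie still and level (5 degrees) on the tray floors, within the walls (middle within 75 mm along and 95 mm across): each rattler in the red tray, each solid one in the green. core_p, core_q are loose balls, core_r, core_s fixed ballasts hidden inside; one of these is a spare in the carton (((x of bottle_white in the frame of tray_red between -0.075 and 0.075 m and y of bottle_white in the frame of tray_red between -0.095 and 0.095 m and z of bottle_white in the frame of tray_red between 0.02 and 0.038 m and angle between bottle_white's own x axis and vertical between 1.48 and 1.66 rad) or (x of bottle_white in the frame of tray_green between -0.075 and 0.075 m and y of bottle_white in the frame of tray_green between -0.095 and 0.095 m and z of bottle_white in the frame of tray_green between 0.02 and 0.038 m and angle between bottle_white's own x axis and vertical between 1.48 and 1.66 rad)) and ((x of bottle_blue in the frame of tray_red between -0.075 and 0.075 m and y of bottle_blue in the frame of tray_red between -0.095 and 0.095 m and z of bottle_blue in the frame of tray_red between 0.02 and 0.038 m and angle between bottle_blue's own x axis and vertical between 1.48 and 1.66 rad) or (x of bottle_blue in the frame of tray_green between -0.075 and 0.075 m and y of bottle_blue in the frame of tray_green between -0.095 and 0.095 m and z of bottle_blue in the frame of tray_green between 0.02 and 0.038 m and angle between bottle_blue's own x axis and vertical between 1.48 and 1.66 rad)) and ((x of bottle_red in the frame of tray_red between -0.075 and 0.075 m and y of bottle_red in the frame of tray_red between -0.095 and 0.095 m and z of bottle_red in the frame of tray_red between 0.02 and 0.038 m and angle between bottle_red's own x axis and vertical between 1.48 and 1.66 rad) or (x of bottle_red in the frame of tray_green between -0.075 and 0.075 m and y of bottle_red in the frame of tray_green between -0.095 and 0.095 m and z of bottle_red in the frame of tray_green between 0.02 and 0.038 m and angle between bottle_red's own x axis and vertical between 1.48 and 1.66 rad)) and ((x of core_p_c0 in the frame of tray_red between -0.12 and 0.12 m and y of core_p_c0 in the frame of tray_red between -0.105 and 0.105 m and height (world z) of core_p_c0 below 0.08 m) or horizontal distance between core_p_c0 and carton_c0 below 0.02 m) and ((x of core_q_c0 in the frame of tray_red between -0.12 and 0.12 m and y of core_q_c0 in the frame of tray_red between -0.105 and 0.105 m and height (world z) of core_q_c0 below 0.08 m) or horizontal distance between core_q_c0 and carton_c0 below 0.02 m) and ((x of core_r_c0 in the frame of tray_green between -0.12 and 0.12 m and y of core_r_c0 in the frame of tray_green between -0.105 and 0.105 m and height (world z) of core_r_c0 below 0.08 m) or horizontal distance between core_r_c0 and carton_c0 below 0.02 m) and ((x of core_s_c0 in the frame of tray_green between -0.12 and 0.12 m and y of core_s_c0 in the frame of tray_green between -0.105 and 0.105 m and height (world z) of core_s_c0 below 0.08 m) or horizontal distance between core_s_c0 and carton_c0 below 0.02 m) and linear speed of each of bottle_white, bottle_blue, bottle_red below 0.03 m/s); the robot touches nothing.
It fails at once if a standing bystander is shifted by more than 40 mm or knocked over (distance of any of by_gel, by_blue, by_jar, by_tub, by_pump, by_green from where it was at the start of the episode above 0.04 m or angle between any of by_gel, by_blue, by_jar, by_tub, by_pump, by_green's own z axis and vertical above 0.5 rad).
It fails at once if a bottle is dropped: out of the fingers it moves faster than 0.75 m/s, as in a fall of 30 mm ((contact force between the fingers and bottle_white below 0.1 N and linear speed of bottle_white above 0.75 m/s) or (contact force between the fingers and bottle_blue below 0.1 N and linear speed of bottle_blue above 0.75 m/s) or (contact force between the fingers and bottle_red below 0.1 N and linear speed of bottle_red above 0.75 m/s)).
It also fails if it takes over 72 s, if anything falls off the work surface, if the arm or the gripper's body presses on something with over 40 N, if the wrist force passes 120 N, or if a joint passes its speed limit or range.

## Working session

There is one attempt and no reset: what is moved stays moved. The work goes in short steps, each a Python script; the robot and the scene stay as the last script left them, time stands still between calls to the robot, and variables do not carry over. Pictures are saved under pics/ and viewed, and the job is handed in when it is done.

```bash
ls; mkdir -p pics
python3 - <<'E'
from plant import bot
import cv2
s=bot.read_state(); print(s)
for n in("top","side","wrist"):
    cv2.imwrite(f"pics/{n}0.png",bot.camera(n)[:,:,::-1]); print(n,bot.get_calibration(n))
E
```

```text
pics
{'t': 0.0, 'joint_pos': array([-1.03189675e+00,  3.59398236e-01,  1.10794674e-02, -3.49398746e-04,
       -1.22412539e+00, -2.88108490e-01]), 'qvel': array([ 0.00167219,  0.00173404,  0.00048394, -0.00024994,  0.00108154,
        0.00109292]), 'tau': array([ 1.90600549e-03, -5.82723534e+01,  2.93068510e+01,  6.99744433e+00,
        7.15629256e-03, -2.54959814e-04]), 'tcp_pos': array([ 167.37257505, -653.4150589 ,  225.62446687]), 'eef_rot': array([-1.25008112e-01,  9.92155364e-01,  8.20475085e-04, -1.80651957e-04]), 'contact_force': array([-0.51799581, -0.44227409,  0.78427259]), 'moment': array([0.04235053, 0.00737579, 0.00201868]), 'width': 87.72701957799683}
top {'fx': 542.8816123759118, 'fy': 542.8816123759118, 'cx': 280.7459273039269, 'cy': 212.40097057351778, 'view': array([[ 1.47278590e-02, -9.99839480e-01,  1.02032014e-02,
         6.37382357e-01],
       [ 9.97446535e-01,  1.54042558e-02,  6.97360718e-02,
        -5.70289218e+02],
       [-6.98820505e-02,  9.15008486e-03,  9.97513296e-01,
        -1.17523026e+03],
       [ 0.00000000e+00,  0.00000000e+00,  0.00000000e+0
[... 254 characters left out ...]
1, -4.70617831e-01,  8.20536379e-01,
        -2.26836615e+02],
       [-4.81599660e-01,  6.64428357e-01,  5.71486418e-01,
        -8.08752227e+02],
       [ 0.00000000e+00,  0.00000000e+00,  0.00000000e+00,
         1.00000000e+00]])}
wrist {'fx': 292.37063054603993, 'fy': 292.37063054603993, 'cx': 279.18543978623023, 'cy': 204.8103032514734, 'T_tool_cam': array([[ 5.18438397e-04,  9.50521936e-01,  3.10657015e-01,
         8.47054571e+01],
       [ 9.99999087e-01, -8.80489674e-04,  1.02520404e-03,
         5.66396951e-01],
       [ 1.24800922e-03,  3.10656200e-01, -9.50521524e-01,
        -1.58457685e+02],
       [ 0.00000000e+00,  0.00000000e+00,  0.00000000e+00,
         1.00000000e+00]])}
```

View pics/top0.png

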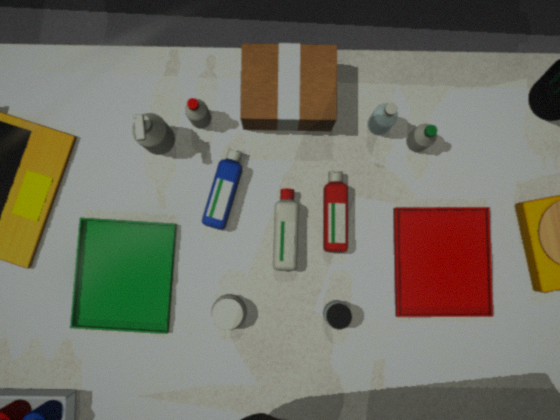

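View pics/side0.png

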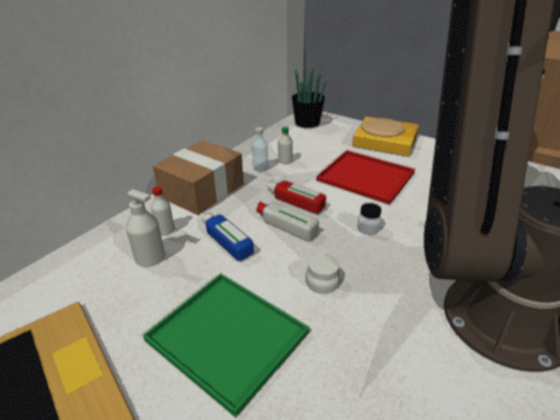

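```bash
cat > h.py <<'E'
import numpy as np, cv2
from plant import bot
def ray(name,px):
    c=bot.get_calibration(name);V=c["view"];R=V[:3,:3];t=V[:3,3]
    px=np.atleast_2d(np.asarray(px,float))
    d=np.c_[(px[:,0]-c["cx"])/c["fx"],-(px[:,1]-c["cy"])/c["fy"],-np.ones(len(px))]
    return -R.T@t, d@R
def topl(px,z,name="top"):
    o,d=ray(name,px); k=(z-o[2])/d[:,2]; return o+d*k[:,None]
def proj(name,P):
    c=bot.get_calibration(name);V=c["view"];q=np.atleast_2d(P)@V[:3,:3].T+V[:3,3]
    return np.c_[c["cx"]+c["fx"]*q[:,0]/-q[:,2],c["cy"]-c["fy"]*q[:,1]/-q[:,2]]
E
cat > a.py <<'E'
from h import *
im=cv2.imread("pics/top0.png")
hsv=cv2.cvtColor(im,cv2.COLOR_BGR2HSV)
def m(lo,hi): return cv2.inRange(hsv,np.array(lo),np.array(hi))
red=m((0,120,60),(8,255,255))|m((172,120,60),(180,255,255))
blue=m((105,120,40),(130,255,255)); green=m((50,100,40),(85,255,255))
for nm,mk in(("red",red),("blue",blue),("green",green)):
    cs,_=cv2.findContours(mk,cv2.RETR_EXTERNAL,cv2.CHAIN_APPROX_NONE)
    for c in cs:
        if cv2.contourArea(c)>40:
            r=cv2.minAreaRect(c); print(nm,cv2.contourArea(c),np.round(r[0],1),np.round(r[1],1),round(r[2],1),np.round(topl([r[0]],47)[0]), np.round(topl(cv2.boxPoints(r),20)[:,:2]).tolist())
cv2.imwrite("pics/crop0.png",cv2.resize(im[130:290,180:380],None,fx=4,fy=3.75,interpolation=cv2.INTER_CUBIC)[:600])
E
python3 a.py
```

```text
red 10320.0 [442.8 261.7] [109.7  96.7] 88.9 [ 468. -340.   47.] [[584.0, -239.0], [592.0, -453.0], [352.0, -455.0], [345.0, -244.0]]
red 106.5 [287. 193.] [10. 12.] 90.0 [610.  -3.  47.] [[624.0, 9.0], [625.0, -17.0], [602.0, -17.0], [602.0, 9.0]]
red 1549.0 [335.5 216.5] [69. 23.] 90.0 [ 561. -108.   47.] [[639.0, -85.0], [640.0, -136.0], [488.0, -137.0], [487.0, -87.0]]
red 87.5 [192.2 103.2] [10.6  9.9] 45.0 [804. 206.  47.] [[811.0, 226.0], [827.0, 211.0], [811.0, 194.0], [795.0, 209.0]]
blue 110.5 [ 33.5 414.5] [21.  9.] 0.0 [138. 519.  47.] [[120.0, 553.0], [139.0, 554.0], [139.0, 509.0], [120.0, 508.0]]
blue 1457.5 [221.8 193.3] [23. 69.] 16.6 [608. 137.  47.] [[544.0, 184.0], [691.0, 144.0], [677.0, 95.0], [530.0, 135.0]]
green 62.5 [281.8 241. ] [ 2.7 38. ] 2.0 [507.   6.  47.] [[466.0, 10.0], [549.0, 8.0], [549.0, 2.0], [466.0, 4.0]]
green 10382.0 [122.7 275.4] [ 97.4 110.2] 4.1 [429. 344.  47.] [[315.0, 460.0], [553.0, 453.0], [541.0, 240.0], [303.0, 251.0]]
green 54.0 [333.  222.5] [37.  2.] 90.0 [ 548. -103.   47.] [[591.0, -104.0], [591.0, -108.0], [509.0, -109.0], [509.0, -104.0]]
green 68.0 [215.7 197.6] [ 2.7 38.6] 16.4 [598. 150.  47.] [[561.0, 167.0], [643.0, 145.0], [641.0, 139.0], [559.0, 161.0]]
green 84.5 [430.5 130. ] [10. 11.] 90.0 [ 753. -314.   47.] [[771.0, -310.0], [771.0, -335.0], [749.0, -334.0], [748.0, -310.0]]
```

View pics/crop0.png

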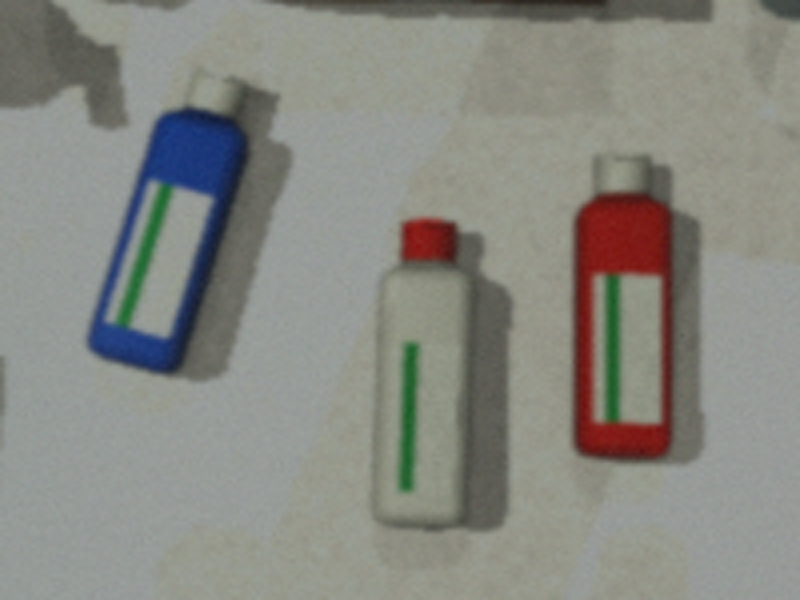

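```bash
cat >> h.py <<'E'
from scipy.spatial.transform import Rotation as Ro
def ori(yaw,th=0):
    return (Ro.from_euler('z',yaw,degrees=True)*Ro.from_euler('y',180+th,degrees=True)).as_quat()
def mom(yaw,n=12):
    a=[];f=[]
    for _ in range(n):
        s=bot.read_state(); a.append(s["moment"]); f.append(s["contact_force"]); bot.pause(0.03)
    b=Ro.from_euler('z',yaw,degrees=True).as_matrix()
    return np.round(np.mean(a,0)@b,3), np.round(np.std(a,0),3), np.round(np.mean(f,0),2)
ZG=9.;ZH=200.
def st(l):
    s=bot.read_state(); print(l,"t",round(s["t"],2),"tcp",np.round(s["tcp_pos"],1),"w",round(s["width"],1),"F",np.round(s["contact_force"],1))
def pick(x,y,yaw):
    bot.move_ptp([x,y,110],ori(yaw)); 
    bot.move_gripper(88); bot.line_to([x,y,ZG],120); st("down")
    bot.move_gripper(45,60); st("grip")
    bot.line_to([x,y,ZH],150); bot.pause(.4); st("up")
    print("level0",*mom(yaw))
    for th in(-32,):
        bot.line_to([x,y,ZH],150,ori(yaw,th)) if False else bot.move_ptp([x,y,ZH],ori(yaw,th))
        bot.pause(.9); print("tilt",th,*mom(yaw)); st("tilt")
    bot.move_ptp([x,y,ZH],ori(yaw)); bot.pause(.4)
    print("level1",*mom(yaw)); st("end")
E
python3 - <<'E'
from h import *
for x,y,w in((561,-110,0.5),(520,0,-1.4),(608,139.5,-15.5)):
    for th in (0,-32,32):
        q=bot.solve_ik([x,y,ZH],ori(w,th)); print(x,th,None if q is None else np.round(q,2))
for c,yw in(((468,-348),1.4),((428,351),-2.7)):
    q=bot.solve_ik([*c,20],ori(yw)); print(None if q is None else np.round(q,2))
# cross-check with side view: project body centres
im=cv2.imread("pics/side0.png")
for x,y,w in((561,-110,0.5),(520,0,-1.4),(608,139.5,-15.5)):
    c,s=np.cos(np.radians(w)),np.sin(np.radians(w))
    P=[[x+a*c-b*s,y+a*s+b*c,z] for z in(47,) for a,b in((75,26),(75,-26),(-75,-26),(-75,26))]
    cv2.polylines(im,[np.int32(np.round(proj("side",P)))],True,(255,0,255),1)
for c,yw in(((468.5,-348),1.4),((428,351),-2.7)):
    cc,s=np.cos(np.radians(yw)),np.sin(np.radians(yw))
    P=[[c[0]+a*cc-b*s,c[1]+a*s+b*cc,20] for a,b in((120,105),(120,-105),(-120,-105),(-120,105))]
    cv2.polylines(im,[np.int32(np.round(proj("side",P)))],True,(255,0,255),1)
cv2.imwrite("pics/side0c.png",cv2.resize(im[130:420,130:430],None,fx=2,fy=2))
E
```

```text
561 0 [ 0.15  0.21 -0.26  0.   -1.1  -1.71]
561 -32 [ 0.19 -0.07 -0.87  0.4  -0.24 -2.11]
561 32 [ 0.11  0.56  0.17 -0.05 -1.73 -1.67]
520 0 [ 0.38  0.12 -0.37  0.   -1.08 -1.97]
520 -32 None
520 32 [ 0.26  0.49  0.08 -0.15 -1.7  -1.83]
608 0 [ 0.54  0.29 -0.15  0.   -1.13 -2.38]
608 -32 [ 0.64  0.07 -0.88  1.07 -0.5   2.87]
608 32 [ 0.34  0.62  0.38 -0.31 -1.79 -2.17]
[-0.3   0.42 -0.43  0.   -0.72 -1.24]
[ 1.04  0.38 -0.5   0.   -0.69 -2.66]
```

View pics/side0c.png

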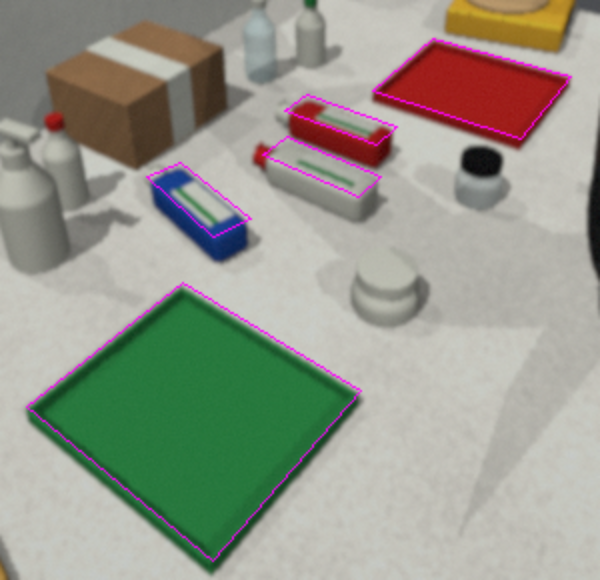

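```bash
sed -i 's/for th in(-32,)/for th in(32,)/; s/\[x,y,110\]/[x,y,150]/' h.py
python3 - <<'E'
from h import *
x,y,w=561,-110,0.5
bot.move_ptp([x,y,200],ori(w)); st("hover")
cv2.imwrite("pics/w1.png",bot.camera("wrist")[:,:,::-1])
s=bot.read_state();c=bot.get_calibration("wrist");R=Ro.from_quat(s["eef_rot"]).as_matrix()
im=cv2.imread("pics/w1.png");T=np.linalg.inv(c["T_tool_cam"])
for P in [[x+a,y+b,47] for a,b in((75,26),(75,-26),(-75,-26),(-75,26))]:
    q=T[:3,:3]@(R.T@(np.array(P)-s["tcp_pos"]))+T[:3,3]
    u=(int(c["cx"]+c["fx"]*q[0]/-q[2]),int(c["cy"]-c["fy"]*q[1]/-q[2])); print(u); cv2.circle(im,u,4,(255,0,255),-1)
cv2.imwrite("pics/w1m.png",im)
E
```

```text
hover t 2.54 tcp [ 560.9 -110.6  200. ] w 87.8 F [ 0.2 -0.2  1. ]
(301, 251)
(257, 251)
(254, 119)
(305, 119)
```

View pics/w1m.png

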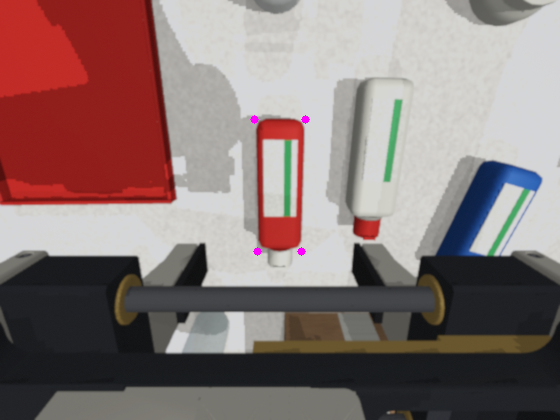

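The wrist view shows the red bottle at px (257-303, 119-250), inside my four projected corners, so the estimate holds. Picking it up.

Run:
```python
from h import *
pick(561,-110,0.5)
```

```text
down t 4.45 tcp [ 561.6 -110.     9.7] w 87.8 F [ 0.2 -0.4  0.8]
grip t 5.12 tcp [ 561.  -110.     9.1] w 51.7 F [-0.8  0.   1. ]
up t 6.95 tcp [ 561.  -110.   199.8] w 51.7 F [-0.1  1.  -4. ]
level0 [ 0.003  0.007 -0.004] [0.031 0.024 0.034] [ 0.02  0.18 -3.77]
tilt 32 [-0.01  -2.459  0.004] [0.027 0.032 0.027] [ 0.07 -0.02 -3.61]
tilt t 9.3 tcp [ 561. -110.  200.] w 51.8 F [ 1.1  0.3 -3.3]
level1 [-0.009  0.017 -0.016] [0.03  0.029 0.028] [-0.09  0.04 -3.77]
end t 10.75 tcp [ 561. -110.  200.] w 51.4 F [-0.1  0.1 -3.6]
```

Red: no shift in moment (0.01 N·m, against about 0.11 expected for a rolling ball), so it is solid and goes in green.

```bash
cat >> h.py <<'E'
TR={"red":(468.5,-348,1.4),"green":(428,351,-2.7)}
def place(tray,side,lx=-14):
    cx,cy,yw=TR[tray]; c,s=np.cos(np.radians(yw)),np.sin(np.radians(yw)); ly=43*side
    x,y=cx+c*lx-s*ly, cy+s*lx+c*ly
    bot.line_to([x,y,ZH],300,ori(yw)); st("over")
    bot.line_to([x,y,30],150); bot.line_to([x,y,ZG+6],40); bot.pause(.2); st("low")
    F0=bot.read_state()["contact_force"][2]
    for z in (ZG+5.2,ZG+4.6):
        bot.line_to([x,y,z],15); F=bot.read_state()["contact_force"][2]; print("z",z,"Fz",round(F,1))
        if F>0: break
    bot.move_gripper(60); bot.pause(.2); st("open")
    bot.line_to([x,y,ZH],180); st("away")
E
python3 - <<'E'
from h import *
place("green",1)
cv2.imwrite("pics/top1.png",bot.camera("top")[:,:,::-1])
E
```

```text
over t 12.65 tcp [416.3 393.6 200.1] w 51.6 F [ 0. -0. -4.]
low t 14.66 tcp [416.1 394.7  15. ] w 51.7 F [-0.8 -0.1 -2.9]
z 14.2 Fz -3.9
z 13.6 Fz 3.3
open t 15.79 tcp [416.1 394.6  13.6] w 60.5 F [0.3 0.1 0.5]
away t 16.98 tcp [415.6 394.1 198.9] w 60.1 F [-0.2 -0.1 -0.7]
```

View pics/top1.png

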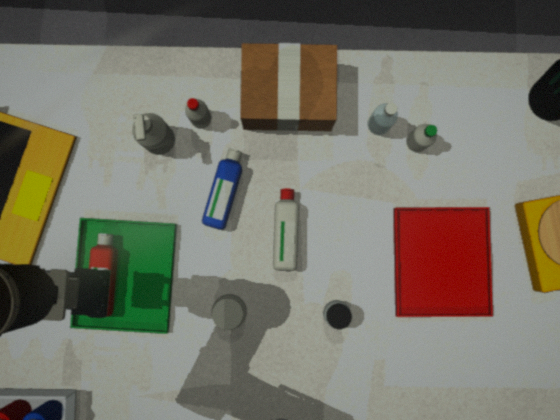

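The top view shows the red bottle inside the green tray, around px (105, 275), and the other two bottles undisturbed. Next is white.

Run:
```python
from h import *
pick(520,-1,-1.4)
```

```text
down t 20.57 tcp [520.5  -0.8   9.6] w 87.6 F [1.  0.7 0. ]
grip t 21.25 tcp [520.   -1.    9.1] w 51.9 F [-0.8  0.4  2.2]
up t 23.07 tcp [520.   -1.  199.8] w 51.6 F [ 0.1  1.1 -3.2]
level0 [-0.012 -0.009  0.002] [0.03  0.02  0.028] [-0.   -0.06 -3.3 ]
tilt 32 [-5.000e-03 -2.411e+00  1.000e-03] [0.027 0.024 0.025] [ 0.3  -0.14 -3.63]
tilt t 25.42 tcp [520.  -1. 200.] w 51.7 F [-0.  -0.2 -2.2]
level1 [-0.028  0.007  0.001] [0.024 0.034 0.049] [-0.14  0.01 -3.48]
end t 26.86 tcp [520.  -1. 200.] w 51.6 F [-0.2 -0.2 -3.9]
```

Run:
```python
from h import *
print(np.round(bot.read_state()["joint_pos"],2))
for x in (560,600,640):
  for z in(150,200,260):
    for th in(-25,-30):
        q=bot.solve_ik([x,-1,z],ori(-1.4,th)); print(x,z,th,None if q is None else np.round(q,2))
```

```text
[ 0.38  0.12 -0.37  0.   -1.08 -1.97]
560 150 -25 [ 0.39  0.01 -0.94  0.68 -0.27 -2.61]
560 150 -30 None
560 200 -25 [ 0.45 -0.06 -0.81  0.45 -0.46 -2.42]
560 200 -30 [ 0.38 -0.09 -0.97  0.78 -0.29 -2.69]
560 260 -25 [ 0.48 -0.11 -0.68  0.34 -0.65 -2.31]
560 260 -30 [ 0.48 -0.16 -0.81  0.52 -0.51 -2.47]
600 150 -25 [ 0.37  0.08 -0.86  0.62 -0.28 -2.53]
600 150 -30 None
600 200 -25 [ 0.42  0.02 -0.73  0.42 -0.46 -2.35]
600 200 -30 [ 0.35 -0.02 -0.9   0.76 -0.27 -2.64]
600 260 -25 [ 0.43 -0.04 -0.6   0.32 -0.63 -2.25]
600 260 -30 [ 0.43 -0.08 -0.74  0.49 -0.49 -2.42]
640 150 -25 [ 0.35  0.14 -0.76  0.55 -0.3  -2.45]
640 150 -30 None
640 200 -25 [ 0.39  0.09 -0.64  0.38 -0.47 -2.29]
640 200 -30 [ 0.34  0.05 -0.81  0.71 -0.27 -2.58]
640 260 -25 [ 0.4   0.03 -0.52  0.3  -0.63 -2.2 ]
640 260 -30 [ 0.4  -0.01 -0.66  0.46 -0.48 -2.36]
```

Run:
```python
from h import *
bot.move_ptp([590,-1,260],ori(-1.4,-28)); bot.pause(.8); print("tilt-28",*mom(-1.4))
bot.move_ptp([520,-1,200],ori(-1.4)); bot.pause(.4); print("level2",*mom(-1.4,20)); st("e")
```

```text
tilt-28 [-2.100e-02  2.161e+00  2.000e-03] [0.02  0.018 0.03 ] [-0.01 -0.11 -3.41]
level2 [-0.014 -0.001 -0.003] [0.033 0.026 0.036] [-0.   -0.1  -3.43]
e t 30.27 tcp [520.  -1. 200.] w 51.8 F [ 0.  -0.5 -3.4]
```

White is unmoved by both tilts, so it is solid. It goes in green beside red.

Run:
```python
from h import *
place("green",-1)
pick(608,139.5,-15.5)
cv2.imwrite("pics/top2.png",bot.camera("top")[:,:,::-1])
```

```text
over t 31.52 tcp [412.1 307.7 199.9] w 51.9 F [ 0.6 -0.7 -2.7]
low t 33.52 tcp [412.  308.7  15. ] w 51.5 F [ 0.2  0.1 -3.4]
z 14.2 Fz -4.1
z 13.6 Fz 5.1
open t 34.66 tcp [412.  308.7  13.6] w 60.1 F [ 0.1 -0.1  1. ]
away t 35.84 tcp [411.5 308.2 198.9] w 60.0 F [-0.1 -0.1 -0.5]
down t 38.89 tcp [608.6 139.8   9.8] w 87.7 F [ 0.4  0.2 -0.5]
grip t 39.57 tcp [608.  139.5   9.1] w 51.7 F [-0.9 -0.4  0.9]
up t 41.39 tcp [608.  139.5 199.8] w 51.7 F [-0.2 -0.5 -2.8]
level0 [-0.03  -0.025  0.002] [0.031 0.028 0.032] [-0.07 -0.06 -3.27]
tilt 32 [-3.700e-02 -2.332e+00 -2.000e-03] [0.026 0.025 0.027] [-0.11  0.04 -3.17]
tilt t 43.77 tcp [608.  139.5 200. ] w 51.7 F [-0.6  0.3 -4.2]
level1 [-0.038  0.095  0.013] [0.03  0.024 0.021] [ 0.08  0.13 -3.29]
end t 45.24 tcp [608.  139.5 200.1] w 51.6 F [ 0.7  0.2 -2.8]
```

View pics/top2.png

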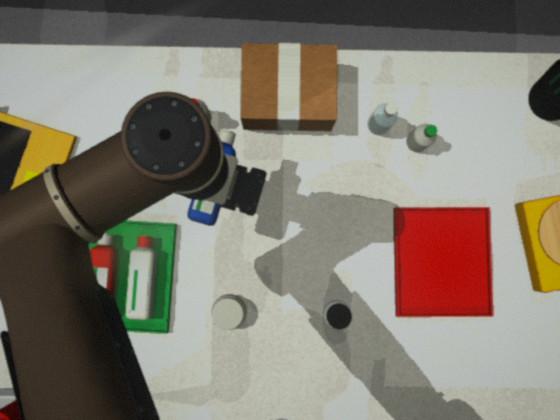

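Blue's moment rose by 0.12 N·m after the tilt, so it is a rattler. The top view shows red and white side by side in the green tray (white around px (140, 280)). Blue goes in the red tray, on its centre line.

Run:
```python
from h import *
place("red",0)
bot.move_ptp([480,-60,330],ori(0)); st("clear")
cv2.imwrite("pics/top3.png",bot.camera("top")[:,:,::-1])
cv2.imwrite("pics/side3.png",bot.camera("side")[:,:,::-1])
```

```text
over t 47.15 tcp [ 454.7 -347.7  200.1] w 51.6 F [ 0.4 -0.1 -3.9]
low t 49.16 tcp [ 454.5 -348.4   15. ] w 51.6 F [ 0.3 -0.1 -3.2]
z 14.2 Fz -2.9
z 13.6 Fz 4.0
open t 50.29 tcp [ 454.5 -348.3   13.6] w 60.6 F [-0.6  0.3  1.8]
away t 51.48 tcp [ 453.9 -348.   198.8] w 60.0 F [ 0.1  0.2 -0.5]
clear t 52.68 tcp [479.8 -60.5 329.2] w 59.8 F [ 0.4 -0.9 -0.5]
```

View pics/top3.png

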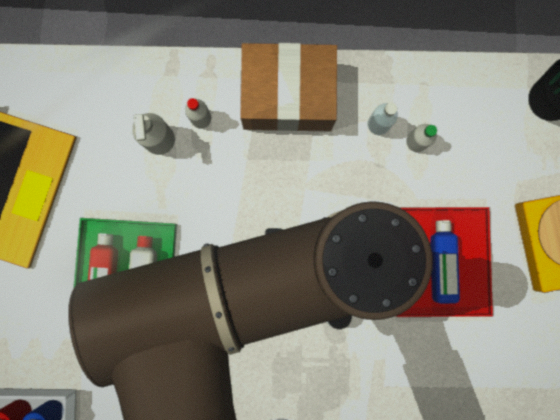

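View pics/side3.png

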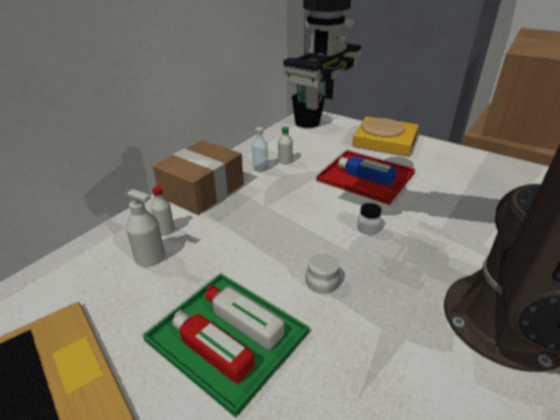

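The views agree. Red and white lie flat in the green tray (side px (215, 345) and (247, 318)), blue lies flat in the red tray (side px (370, 170), top px (446, 262)), and the standing bottles and jars look unmoved. Handing in.

```bash
python3 -c "
from plant import bot
print(bot.close_job())"
```

```text
the job is handed in; nothing more can be done
None
```

All three bottles are sorted and the job is handed in, with about 53 of the 72 s used. The job reports no verdict.

- **Tilt test:** each bottle was tipped 32° cap down, and I compared the wrist moment when level before and after. A rolling ball should shift it by about 0.11 N·m.

| Bottle | Change in moment (N·m) | Result | Tray |
|---|---|---|---|
| Red | +0.01 | solid | green |
| White | +0.016 (within 0.01 of its start after a second tilt of 28° the other way) | solid | green |
| Blue | +0.12 | rattler | red |

- **Placing:** each bottle was lowered until the force showed contact with the tray floor, then released.
- **Last checks:** the final side view shows red and white side by side and blue alone, all flat inside the walls. The standing bottles and jars look unmoved.
- **Disagreements:**
  - My position estimates projected into the side view sat about 2 to 3 pixels off the bottles. The wrist view of the red bottle confirmed the estimate for that one.
  - White's moment while tilted differed from red's by 0.05 N·m. I put that down to white's lighter shell, and the second tilt agreed.

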